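# Open the snap-covered crate and pack the tins and jars

## Robot

A 6-joint arm with a two-finger parallel gripper is mounted at the origin on the work surface. World frame = base frame: x ahead of the robot, y to its left, z up, the work surface at z = 0. Lengths are in mm, angles in rad, forces in N, time in s.
With the tool pointing down it reaches from about 275 to 750 mm from the base axis. Payload 10.2 kg.
Tool frame: the origin (TCP) lies on the centre line of the jaws, within the pads' length; the fingertips stand 17 mm ahead of it and the grasp point (between the pads) lies 2 mm behind it; z points along the fingers, y is the line along which they close (so a half turn about z gives the same grasp; the last joint's range is limited). The gripper opens to 85 mm and grips with 20 to 120 N. Pads are 22 mm wide; open, the fingers measure 114 mm over their backs; the gripper's body (76 mm by 85 mm) begins 54 mm behind the grasp point. The pads swing forward as they close: fully open they stand 13 mm farther back than shut.
Start: joints at [-1.48, 0.313, 1.498, -0, 1.331, -0.223], TCP at [162.042, -499.373, 248.294] pointing down, gripper open.
Joint ranges: [-2.94, 2.94], [-0.97, 2.17], [0.19, 2.56], [-1.23, 4.37], [0.02, 3.11], [-2.88, 2.88]. Speed limits (rad/s): [2.39, 2.39, 3.01, 3.14, 3.14, 3.14].

## Interface

Orientations are given as a unit quaternion [w, x, y, z].
In Python, from rig import ctrl gives the robot as it stands. The module is installed in compiled form; this text tells all that it offers.
- The arm moves only by the shell command python3 -m jog 'ROWS' [FORCE]. ROWS is JSON, a list of rows, each an object with "delta_pos": the shift along the world's x, y, z in mm, a list of three; "angular": the turn, a rotation vector about the world's x, y, z in rad, a list of three; "fingers": the opening, from 0 (shut) to 1 (fully open). In form: [{"delta_pos": [tx, ty, tz], "angular": [rx, ry, rz], "fingers": fingers}, ...]. A call has 1 to 10 rows; each row is the pose to reach, as a shift and turn from the pose commanded when the call began; what a row does not reach only later rows make up. A row lasts 1/8 s, in which the tool goes at most 62.5 mm and 10.7 degrees, less where a joint would pass 70% of its speed; a pose out of reach is approached as far as the arm can. A call with a gripper value outside its range is refused whole. The fingers move at their own pace and stop on an object; FORCE is the grip in N (left out, the last holds). Time passes only in rows, so rows that repeat a pose let the fingers close. It gives the time, the measured TCP pose, the force, the opening and the grip force at its end, in the units of the state.
- ctrl.sense(): the state, without advancing time (a new reading comes with each control period).
- ctrl.capture(name): name is "scene" or "top" or "wrist"; returns a dict with "pixels" (480x640x3 uint8, blue, green, red), "fx", "fy", "cx", "cy" (pixels), "R" (3x3) and "t" (3): a world point X has camera coordinates R X + t. Camera axes: x right, y down, z forward; pixel columns grow to the right and rows downward; lengths in mm; the calibration is good to about 2 mm. A picture is of the moment at which its call begins. There is no depth.
- ctrl.finish_job(): hands the job in; it is judged then, once.
The state is a dict: "time_s": time; "joints": joint angles; "dq": joint speeds; "tau": joint torques, N m; "eef_pos": TCP position; "ee_rot": TCP orientation; "force": force on the tool from outside, world axes, zero at the start; "wrist_torque": the same for the moment, N m; "grip_width": opening from 0.0 (shut) to 1.0 (fully open); "grip_force": force on a finger pad.
Only numpy, scipy, OpenCV 4.12 (cv2) and the standard library are available. Lean on these libraries where they do the work, as an engineer would, in place of code of your own. Each camera call takes 0.05 s, during which the arm holds its last target. There are 200 camera calls.

## Task

First clear every roll of masking tape off the crate's cover and lay it flat on the bench; then pinch the cover's two tabs together, lift the cover off and lay it flat on the bench, right way up. Then stand every tall tin and tall jar from the bench upright on the floor of the crate, each in a free cell of its own, leaving the squat tins that are already in the crate where they are. Do not disturb the reed diffuser or the screwdriver.

Things in the scene. Friction and masses are not known exactly. Their poses are not given: they have to be found in the camera images.
- crate: Grey divided crate fixed to the bench, 168 x 250 x 60 mm high (its x, y, z); origin: centre of its underside. 2 x 3 cells (2 along x, 3 along y), each 68 mm square inside; dividers 14 mm, outer walls 9 mm, floor 4 mm. Midway on its +y and -y ends a black keeper 44 mm wide stands out to 143 mm from the centre, 83 mm high; its lip, from 127 mm outwards, has its underside 76.5 mm above the bench.
- cell0 (a point): Centre of the floor of cell 0 of the crate, 4 mm above the bench (cell 0 is at -x, -y in the crate's own frame). A cell fits one item.
- cell1 (a point): Centre of the floor of cell 1 of the crate, 4 mm above the bench (cell 1 is at -x, the middle in the crate's own frame). A cell fits one item.
- cell2 (a point): Centre of the floor of cell 2 of the crate, 4 mm above the bench (cell 2 is at -x, +y in the crate's own frame). A cell fits one item.
- cell3 (a point): Centre of the floor of cell 3 of the crate, 4 mm above the bench (cell 3 is at +x, -y in the crate's own frame). A cell fits one item.
- cell4 (a point): Centre of the floor of cell 4 of the crate, 4 mm above the bench (cell 4 is at +x, the middle in the crate's own frame). A cell fits one item.
- cell5 (a point): Centre of the floor of cell 5 of the crate, 4 mm above the bench (cell 5 is at +x, +y in the crate's own frame). A cell fits one item.
- cover: White snap cover, 166 x 247 x 4 mm, 0.25 to 0.4 kg, on the crate at the start, axes along the crate's. Origin: centre of the plate's underside, 60 mm above the bench on the crate, 10 mm when flat on the bench (it stands on four corner lugs, which sit inside the crate's walls with 2.5 mm play). Black bolts along its y, between ribs 14 mm above the underside, hold it under the keepers until both tabs are pressed.
- cover_grip (a point): Middle of the cover's pinch grip, 30 mm above the cover's underside. Two black tabs, facing +y and -y of the cover, stand either side of a fixed white block 14 mm thick. Tabs: 60 mm over their outer faces (32 mm fully pressed), 34 mm wide along x, from 8 to 54 mm above the underside. Squeezed, they also serve to lift the cover; its centre of mass is below them.
- tab_l (a joint): Slide of the +y tab and its bolt in m: 0 at rest (bolt out), 0.014 fully pressed towards the grip's middle. Sprung: 3 N to start, 6.5 N at the stop. Its bolt clears the keeper beyond 0.009 to 0.011, depending on play.
- tab_r (a joint): Slide of the -y tab and its bolt in m: 0 at rest (bolt out), 0.014 fully pressed towards the grip's middle. Sprung: 3 N to start, 6.5 N at the stop. Its bolt clears the keeper beyond 0.009 to 0.011, depending on play.
- roll_a_center (a point): Centre (in the open core, half-way up) of a used roll of tan masking tape, 88 mm outside, 66 mm inside diameter, 44 mm high, 0.12 kg, axis z. At the start flat on the cover's ribs close against the +y tab, so that no finger fits beside that tab. Its 11 mm ring wall can be pinched from above, one finger in the core. Flat on the bench its centre is 22 mm up. May be absent in a given run.
- roll_b_center (a point): Centre (in the open core, half-way up) of a used roll of tan masking tape, 88 mm outside, 66 mm inside diameter, 44 mm high, 0.12 kg, axis z. At the start flat on the cover's ribs close against the -y tab, so that no finger fits beside that tab. Its 11 mm ring wall can be pinched from above, one finger in the core. Flat on the bench its centre is 22 mm up. May be absent in a given run.
- tin_a_center (a point): Tall bare-metal tin with paper label, straight-sided, 56 mm diameter, 105 mm high, standing on the bench, 0.14 to 0.35 kg. Point at its centre, half-way up (52.5 mm above its foot), z axis up. Part full: its centre of mass is 27 mm above its foot. To be packed. May be absent in a given run.
- tin_b_center (a point): Tall bare-metal tin with paper label, straight-sided, 56 mm diameter, 105 mm high, standing on the bench, 0.14 to 0.35 kg. Point at its centre, half-way up (52.5 mm above its foot), z axis up. Part full: its centre of mass is 27 mm above its foot. To be packed. May be absent in a given run.
- jar_a_center (a point): Tall amber jar with black screw cap, straight-sided, 52 mm diameter, 100 mm high, standing on the bench, 0.14 to 0.35 kg. Point at its centre, half-way up (50 mm above its foot), z axis up. Part full: its centre of mass is 27 mm above its foot. To be packed. May be absent in a given run.
- jar_b_center (a point): Tall amber jar with black screw cap, straight-sided, 52 mm diameter, 100 mm high, standing on the bench, 0.14 to 0.35 kg. Point at its centre, half-way up (50 mm above its foot), z axis up. Part full: its centre of mass is 27 mm above its foot. To be packed. May be absent in a given run.
- squat0_center (a point): Squat steel tin, 56 mm diameter, 44 mm high, already standing in cell 0 of the crate, hidden under the cover at the start; it stays there. Point at its centre, half-way up. May be absent in a given run.
- squat1_center (a point): Squat steel tin, 56 mm diameter, 44 mm high, already standing in cell 2 of the crate, hidden under the cover at the start; it stays there. Point at its centre, half-way up. May be absent in a given run.
- squat2_center (a point): Squat steel tin, 56 mm diameter, 44 mm high, already standing in cell 3 of the crate, hidden under the cover at the start; it stays there. Point at its centre, half-way up. May be absent in a given run.
- squat3_center (a point): Squat steel tin, 56 mm diameter, 44 mm high, already standing in cell 5 of the crate, hidden under the cover at the start; it stays there. Point at its centre, half-way up. May be absent in a given run.
- diffuser_center (a point): Bystander: reed diffuser, a 60 mm wide, 75 mm high glass pot with a brass neck and thin sticks up to 200 mm high, standing beyond the crate. Point 37.5 mm above its foot.
- screwdriver: Bystander: screwdriver with green handle lying on the bench beyond the tins, 190 mm long, 28 mm thick; origin on the bench under the joint of handle and blade, blade along its +x.
There are look-alikes about, which are no part of the job. Leave any pink or yellow look-alike of the part that bears jar_a_center alone.

How it is judged:
By the outcome, as a careful person would: the job done as asked, in the order asked, and still so for the second after the job is handed in, with the robot touching nothing.
Of roll_a, roll_b only 1 to 2 are there at a start; the rules pass over those that are not, and their reading is None.
Of squat0, squat1, squat2, squat3 only 1 to 2 are there at a start; the rules pass over those that are not, and their reading is None.
Of tin_a, tin_b, jar_a, jar_b only 3 to 4 are there at a start; the rules pass over those that are not, and their reading is None.
At some moment in a run one of tin_a, tin_b, jar_a, jar_b may be knocked a few centimetres aside while the robot is not near it.
It also fails if it takes over 208 s, if anything falls off the work surface, if the arm or the gripper's body presses on something with over 40 N, if the wrist force passes 120 N, or if a joint passes its speed limit or range.

## Working session

There is one attempt and no reset: what is moved stays moved. The work goes in short steps, Python scripts to look and compute and a shell command to move; the robot and the scene stay as the last step left them, time stands still between calls to the robot, and variables do not carry over. Pictures are saved under pics/ and viewed, at most 14 in all, crops included, and the job is handed in when it is done.

```bash
mkdir -p pics
cat > h.py <<'E'
import numpy as np, cv2, json, sys
from rig import ctrl
def cap(n,f,crop=None,s=1):
    c=ctrl.capture(n); im=c["pixels"]
    cv2.imwrite('pics/%s.png'%f,im); json.dump({k:np.asarray(c[k]).tolist() for k in("fx","fy","cx","cy","R","t")},open('pics/%s.json'%f,'w'))
    return c
def crop(f,x0,y0,x1,y1,s,out):
    im=cv2.imread('pics/%s.png'%f)[y0:y1,x0:x1]; cv2.imwrite('pics/%s.png'%out,cv2.resize(im,None,fx=s,fy=s,interpolation=cv2.INTER_CUBIC))
def w(f,u,v,z):
    c=json.load(open('pics/%s.json'%f)); R=np.array(c['R']);t=np.array(c['t'])
    d=R.T@np.array([(u-c['cx'])/c['fx'],(v-c['cy'])/c['fy'],1]); o=-R.T@t
    return np.round(o+d*(z-o[2])/d[2],1)
def px(f,X):
    c=json.load(open('pics/%s.json'%f)); p=np.array(c['R'])@np.array(X)+np.array(c['t'])
    return np.round([c['fx']*p[0]/p[2]+c['cx'],c['fy']*p[1]/p[2]+c['cy']],1)
E
python3 - <<'E'
from h import *
for n in("scene","top"):
    c=cap(n,n+'0'); print(n,-np.array(c['R']).T@c['t'],c['fx'])
print(ctrl.sense())
E
```

```text
scene [1113.1804908   129.96000344 1097.29324144] 558.8466294488991
top [ 455.575776   -100.72902232 1117.47294436] 471.78290949452986
{'time_s': 0.1, 'joints': array([-1.48038436e+00,  3.13390650e-01,  1.49835809e+00,  2.44838051e-05,
        1.33101286e+00, -2.23400971e-01]), 'dq': array([ 0.00182167, -0.00206046, -0.00139548, -0.00044433,  0.00072001,
       -0.0016205 ]), 'tau': array([ 3.77115444e-03, -4.12899792e+01, -2.60144198e+01, -1.27586591e-04,
        2.93749428e-03,  6.83689649e-06]), 'eef_pos': array([ 162.03489085, -499.14709126,  247.79517235]), 'ee_rot': array([-5.82389290e-04,  9.87715701e-01,  1.56260525e-01,  5.06991506e-05]), 'force': array([ 0.5487373 , -1.30767191,  0.15870071]), 'wrist_torque': array([0.01087032, 0.06270477, 0.04590654]), 'grip_force': 0.0, 'grip_width': 0.9980644232421978}
```

View pics/top0.png

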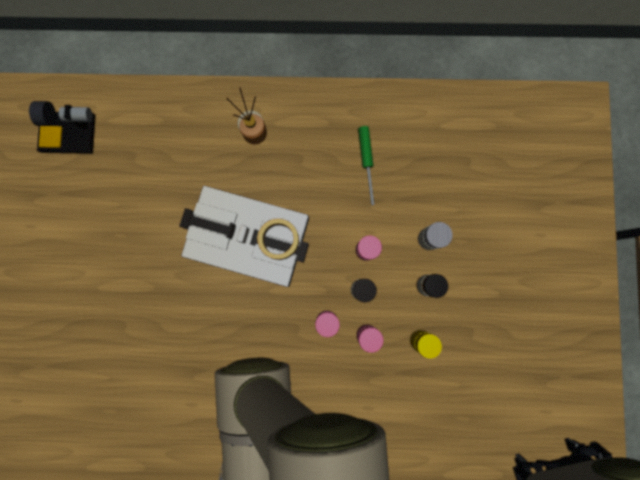

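View pics/scene0.png

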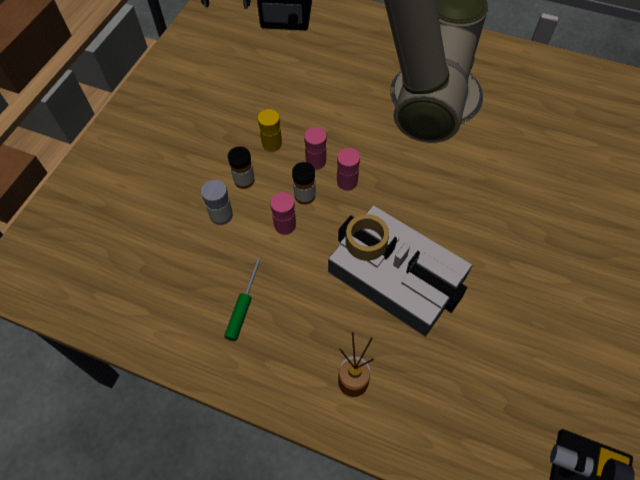

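Top view: cover centre ~(246,236) with one roll at (278,239) on the -y side. Black-capped cylinders are at (364,290) and (434,286), a grey tin at (438,236), pink look-alikes at (369,247), (327,324) and (371,339), and a yellow one at (429,345). I'll enlarge to confirm.

Run:
```python
from h import *
crop('top0',160,170,480,370,2.5,'c1'); crop('scene0',180,90,480,330,2.6,'c2')
```

```text
(no output)
```

View pics/c1.png

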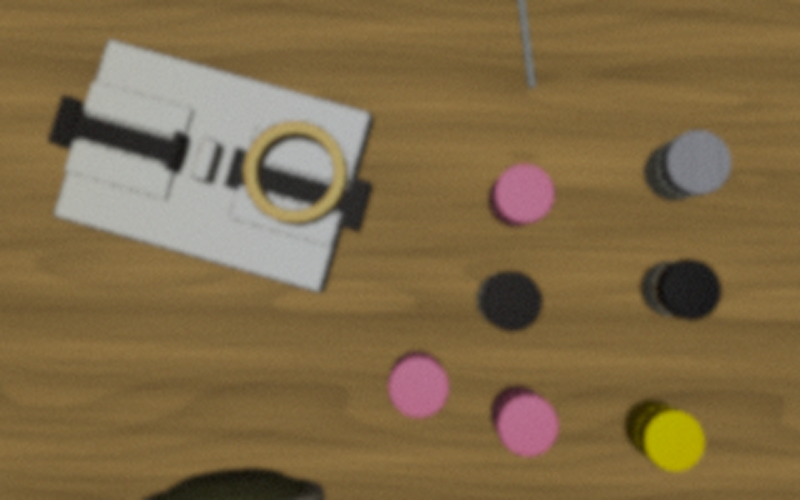

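View pics/c2.png

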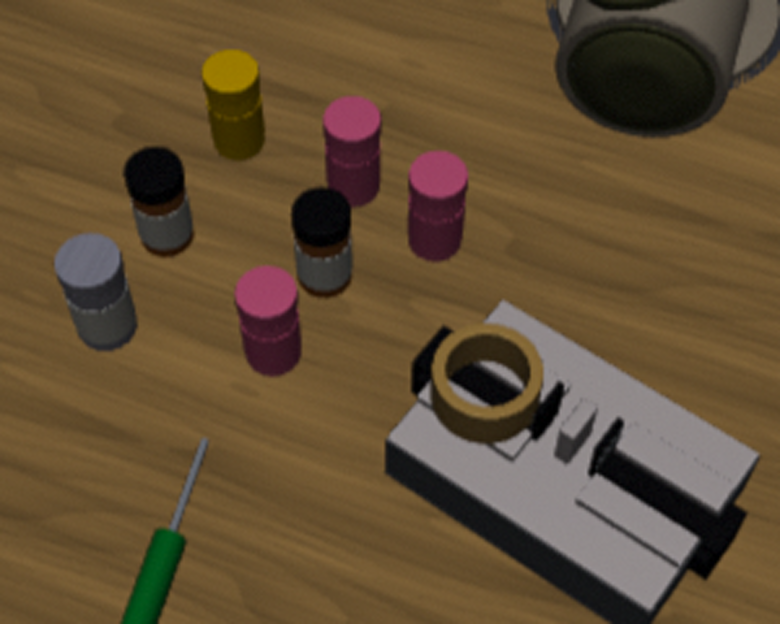

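The crops show what is there: two amber jars with black caps at top0 (364,290) and (435.6,285.6), a grey tin at (439,235), and only a -y roll at (278,239). The pink and yellow ones are excluded.

Run:
```python
from h import *
f=lambda u,v:(160+u/2.5-.3,170+v/2.5-.3)
C=np.array([w('top0',*f(*p),64) for p in [(108,40),(372,115),(322,291),(55,214)]]); print(C,C.mean(0))
# yaw of crate x axis
e=[C[0]-C[3],C[1]-C[2]]; print([np.arctan2(a[1],a[0]) for a in e],[np.linalg.norm(a) for a in e])
e=[C[0]-C[1],C[3]-C[2]]; print([np.arctan2(-a[0],a[1]) for a in e],[np.linalg.norm(a) for a in e])
for n,u,v,z,su,sv in[('roll',296,172,118,487,382-27),('tin',698,162,105,92,262),('jarN',510,300,100,321,215),('jarF',689,289,100,155,175),('block',206,160,115,580,410)]:
    print(n,w('top0',*f(u,v),z), w('scene0',180+su/2.6-.3,90+sv/2.6-.3,z))
for n,u,v in [('pk1',524,194),('pk2',419,386),('pk3',527,424),('yel',673,440)]: print(n,w('top0',*f(u,v),100))
```

```text
[[665.2 169.   64. ]
 [600.7 -72.3  64. ]
 [442.3 -31.1  64. ]
 [506.3 209.6  64. ]] [553.625  68.8    64.   ]
[np.float64(-0.25015460034153986), np.float64(-0.254462670407849)] [np.float64(164.0047865155161), np.float64(163.67040050051816)]
[np.float64(-0.2611955573773221), np.float64(-0.25987822272870903)] [np.float64(249.77177582745415), np.float64(249.06322490484217)]
roll [543.2 -10.1 118. ] [528.6 -14.3 118. ]
tin [ 559.2 -355.   105. ] [ 557. -352.  105.]
jarN [ 438.1 -194.7  100. ] [ 438.6 -195.2  100. ]
jarF [ 450.3 -347.6  100. ] [ 452.1 -346.   100. ]
block [552.4  67.5 115. ] [547.1  68.7 115. ]
pk1 [ 529.2 -206.   100. ]
pk2 [ 364.1 -118.   100. ]
pk3 [ 334.1 -209.9  100. ]
yel [ 323.3 -333.2  100. ]
```

Crate centre ≈(554,69), yaw ≈-0.257. The roll is at (543,-10). I'll pinch its robot-side wall at (506,0) with the fingers along crate x.

```bash
R='{}'; python3 -m jog '[{"delta_pos":[170,250,0],"angular":[0,0,0.5],"fingers":0.45},{"delta_pos":[170,250,0],"angular":[0,0,0.5],"fingers":0.45},{"delta_pos":[170,250,0],"angular":[0,0,0.5],"fingers":0.45},{"delta_pos":[170,250,0],"angular":[0,0,0.5],"fingers":0.45},{"delta_pos":[344,499,0],"angular":[0,0,1.0],"fingers":0.45},{"delta_pos":[344,499,0],"angular":[0,0,1.0],"fingers":0.45},{"delta_pos":[344,499,0],"angular":[0,0,1.0],"fingers":0.45},{"delta_pos":[344,499,0],"angular":[0,0,1.0],"fingers":0.45},{"delta_pos":[344,499,0],"angular":[0,0,1.0],"fingers":0.45},{"delta_pos":[344,499,0],"angular":[0,0,1.0],"fingers":0.45}]' 40
python3 -m jog '[{"delta_pos":[0,0,0],"angular":[0,0,0],"fingers":0.45},{"delta_pos":[0,0,0],"angular":[0,0,0],"fingers":0.45},{"delta_pos":[0,0,0],"angular":[0,0,0],"fingers":0.45}]'
python3 - <<'E'
from h import *
c=cap('wrist','w1'); s=ctrl.sense(); print(s['eef_pos'],s['ee_rot'],s['joints'])
print(px('w1',[543.2,-10.1,118]),px('w1',[553.6,68.8,100]))
E
```

```text
time_s: 1.35
eef_pos: [506.9, 2.0, 248.0]
ee_rot: [-0.0, 0.791, 0.611, -0.0]
force: [0.2, -0.5, 0.3]
grip_width: 0.451
grip_force: 0.0
time_s: 1.72
eef_pos: [505.7, -1.2, 248.3]
ee_rot: [0.0, 0.792, 0.61, -0.0]
force: [-0.7, 0.0, -0.3]
grip_width: 0.449
grip_force: 0.0
[505.72287752  -1.25756998 248.40776446] [ 5.11706146e-05  7.92357469e-01  6.10057079e-01 -1.36213536e-05] [-2.34489164e-01  2.70280162e-01  1.55432128e+00 -8.83782040e-05
  1.31692878e+00  2.40641030e-02]
[377.2 233.8] [364.4 118.1]
```

View pics/w1.png

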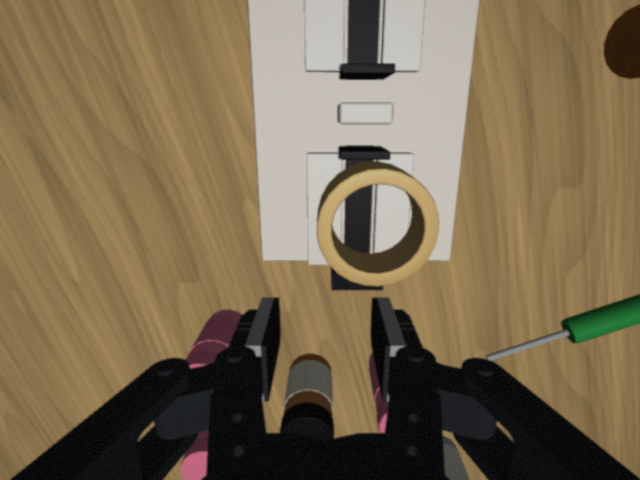

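The wrist view shows the roll's rim centre near (379,228), a few pixels from the prediction, with the near wall at (325,225) free for a pinch.

Run:
```python
from h import *
print(w('w1',379,228,118), w('w1',365.5,111,112), px('w1',[553.6,68.8,112]))
# cover -y corners & edges at z=64
print(w('w1',263,261,64),w('w1',451,261,64))
ex=np.array([np.cos(.257),-np.sin(.257)]);ey=np.array([-ex[1],ex[0]])
for s in(-83,83): print(np.array([553.6,68.8])+s*ex-123.5*ey)
```

```text
[545.4  -6.2 118. ] [554.2  73.4 112. ] [366.2 118.2]
[442.7 -27.5  64. ] [604.5 -70.1  64. ]
[441.93472146 -29.54691439]
[602.48276186 -71.74083247]
```

```bash
python3 -m jog '[{"delta_pos":[1.5,2.5,-60],"angular":[0,0,0],"fingers":0.45},{"delta_pos":[1.5,2.5,-110],"angular":[0,0,0],"fingers":0.45},{"delta_pos":[1.5,2.5,-135],"angular":[0,0,0],"fingers":0.45},{"delta_pos":[1.5,2.5,-150],"angular":[0,0,0],"fingers":0.45},{"delta_pos":[1.5,2.5,-150],"angular":[0,0,0],"fingers":0.45},{"delta_pos":[1.5,2.5,-150],"angular":[0,0,0],"fingers":0.0},{"delta_pos":[1.5,2.5,-150],"angular":[0,0,0],"fingers":0.0},{"delta_pos":[1.5,2.5,-150],"angular":[0,0,0],"fingers":0.0},{"delta_pos":[1.5,2.5,-150],"angular":[0,0,0],"fingers":0.0}]' 40
python3 -m jog '[{"delta_pos":[0,0,0],"angular":[0,0,0],"fingers":0},{"delta_pos":[0,0,0],"angular":[0,0,0],"fingers":0},{"delta_pos":[0,0,15],"angular":[0,0,0],"fingers":0},{"delta_pos":[0,0,30],"angular":[0,0,0],"fingers":0},{"delta_pos":[0,0,60],"angular":[0,0,0],"fingers":0},{"delta_pos":[0,0,60],"angular":[0,0,0],"fingers":0}]'
```

```text
time_s: 2.9
eef_pos: [508.1, 2.0, 99.5]
ee_rot: [0.001, 0.792, 0.611, 0.001]
force: [-2.2, -0.1, 6.4]
grip_width: 0.131
grip_force: 35.7
time_s: 3.65
eef_pos: [508.6, 1.9, 160.9]
ee_rot: [0.002, 0.792, 0.611, 0.002]
force: [-0.2, -0.1, -2.7]
grip_width: 0.125
grip_force: 42.3
```

```bash
python3 -m jog '[{"delta_pos":[-60,45,0],"angular":[0,0,0],"fingers":0},{"delta_pos":[-100,75,0],"angular":[0,0,0],"fingers":0},{"delta_pos":[-150,110,0],"angular":[0,0,0],"fingers":0},{"delta_pos":[-196,148,0],"angular":[0,0,0],"fingers":0},{"delta_pos":[-196,148,0],"angular":[0,0,0],"fingers":0},{"delta_pos":[-196,148,-50],"angular":[0,0,0],"fingers":0},{"delta_pos":[-196,148,-100],"angular":[0,0,0],"fingers":0},{"delta_pos":[-196,148,-125],"angular":[0,0,0],"fingers":0},{"delta_pos":[-196,148,-130],"angular":[0,0,0],"fingers":0},{"delta_pos":[-196,148,-132],"angular":[0,0,0],"fingers":0}]'
python3 -m jog '[{"delta_pos":[0,0,0],"angular":[0,0,0],"fingers":0},{"delta_pos":[0,0,-2],"angular":[0,0,0],"fingers":0},{"delta_pos":[0,0,-2],"angular":[0,0,0],"fingers":0}]'
```

```text
time_s: 4.9
eef_pos: [312.2, 150.0, 26.7]
ee_rot: [0.0, 0.792, 0.611, 0.0]
force: [0.6, -0.1, -0.5]
grip_width: 0.127
grip_force: 43.0
time_s: 5.28
eef_pos: [312.2, 150.2, 25.4]
ee_rot: [0.001, 0.792, 0.611, 0.001]
force: [-4.0, -0.9, 18.2]
grip_width: 0.128
grip_force: 44.7
```

```bash
python3 -m jog '[{"delta_pos":[0,0,1],"angular":[0,0,0],"fingers":0.4},{"delta_pos":[0,0,1],"angular":[0,0,0],"fingers":0.4},{"delta_pos":[0,0,1],"angular":[0,0,0],"fingers":0.4},{"delta_pos":[0,0,1],"angular":[0,0,0],"fingers":0.4},{"delta_pos":[0,0,50],"angular":[0,0,0],"fingers":0.4},{"delta_pos":[0,0,100],"angular":[0,0,0],"fingers":0.4},{"delta_pos":[0,0,160],"angular":[0,0,0],"fingers":0.4},{"delta_pos":[0,0,215],"angular":[0,0,0],"fingers":1.0},{"delta_pos":[0,0,215],"angular":[0,0,0],"fingers":1.0}]'
python3 -m jog '[{"delta_pos":[60,-20,0],"angular":[0,0,0.18],"fingers":1},{"delta_pos":[120,-40,0],"angular":[0,0,0.36],"fingers":1},{"delta_pos":[180,-60,0],"angular":[0,0,0.54],"fingers":1},{"delta_pos":[242,-80,0],"angular":[0,0,0.72],"fingers":1},{"delta_pos":[242,-80,0],"angular":[0,0,0.9],"fingers":1},{"delta_pos":[242,-80,0],"angular":[0,0,1.08],"fingers":1},{"delta_pos":[242,-80,0],"angular":[0,0,1.26],"fingers":1},{"delta_pos":[242,-80,0],"angular":[0,0,1.44],"fingers":1},{"delta_pos":[242,-80,0],"angular":[0,0,1.571],"fingers":1},{"delta_pos":[242,-80,0],"angular":[0,0,1.571],"fingers":1}]'
python3 - <<'E'
from h import *
c=cap('wrist','w2'); c=cap('top','t2'); s=ctrl.sense(); print(s['eef_pos'],s['ee_rot'],s['joints'])
E
```

```text
time_s: 6.4
eef_pos: [312.8, 150.3, 242.5]
ee_rot: [0.002, 0.792, 0.611, 0.003]
force: [0.6, 0.0, -0.7]
grip_width: 0.809
grip_force: 0.0
time_s: 7.65
eef_pos: [553.2, 70.1, 238.1]
ee_rot: [-0.001, 0.129, 0.992, -0.0]
force: [-0.1, -0.1, -0.1]
grip_width: 1.0
grip_force: 0.0
[553.35553514  70.12891586 238.54985249] [-6.29036528e-04  1.29436868e-01  9.91587465e-01 -2.11291719e-05] [-8.39904706e-02  3.93090491e-01  1.41109604e+00  1.58233283e-05
  1.33866481e+00 -1.39518830e+00]
```

View pics/w2.png

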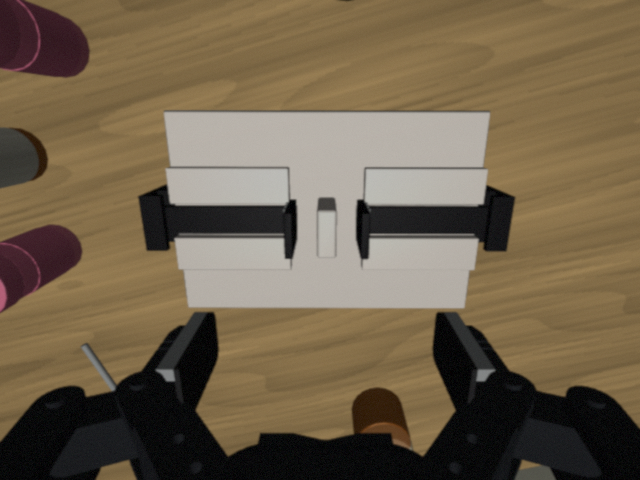

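Wrist view: cover edges are level in the image, the block is at (327,230) midway between the tabs, and the fingers are symmetric about column ~326. I'll compute the centre from the corners.

Run:
```python
from h import *
C=np.array([w('w2',*p,64) for p in [(165,111),(490,111),(467,307),(188,307)]]);print(C,C.mean(0))
a=C[0]-C[1]; b=C[3]-C[2]; print([np.arctan2(v[1],v[0]) for v in(a,b)],np.linalg.norm(a),np.linalg.norm(b))
print((w('w2',289,201,114)+w('w2',366,201,114))/2)
```

```text
[[442.6 -25.   64. ]
 [505.2 213.4  64. ]
 [666.7 173.3  64. ]
 [603.1 -68.8  64. ]] [554.4    73.225  64.   ]
[np.float64(-1.8275831401531797), np.float64(-1.8276930302626275)] 246.4818857441658 250.31454212650135
[530.5   79.15 114.  ]
```

```bash
python3 -m jog '[{"delta_pos":[0.7,2,-50],"angular":[0,0,0],"fingers":1},{"delta_pos":[0.7,2,-100],"angular":[0,0,0],"fingers":1},{"delta_pos":[0.7,2,-125],"angular":[0,0,0],"fingers":1},{"delta_pos":[0.7,2,-141],"angular":[0,0,0],"fingers":1},{"delta_pos":[0.7,2,-141],"angular":[0,0,0],"fingers":1},{"delta_pos":[0.7,2,-141],"angular":[0,0,0],"fingers":1}]'
python3 -m jog '[{"delta_pos":[0,0,0],"angular":[0,0,0],"fingers":0},{"delta_pos":[0,0,0],"angular":[0,0,0],"fingers":0},{"delta_pos":[0,0,0],"angular":[0,0,0],"fingers":0},{"delta_pos":[0,0,0],"angular":[0,0,0],"fingers":0},{"delta_pos":[0,0,0],"angular":[0,0,0],"fingers":0},{"delta_pos":[0,0,0],"angular":[0,0,0],"fingers":0},{"delta_pos":[0,0,0],"angular":[0,0,0],"fingers":0}]' 60
```

```text
time_s: 8.5
eef_pos: [554.9, 72.1, 99.4]
ee_rot: [0.001, 0.128, 0.992, 0.0]
force: [-0.0, -0.2, 1.1]
grip_width: 1.002
grip_force: 0.0
time_s: 9.38
eef_pos: [555.1, 71.9, 100.1]
ee_rot: [0.001, 0.128, 0.992, -0.0]
force: [-2.7, -1.7, 11.3]
grip_width: 0.346
grip_force: 60.6
```

```bash
python3 -m jog '[{"delta_pos":[0,0,4],"angular":[0,0,0],"fingers":0},{"delta_pos":[0,0,10],"angular":[0,0,0],"fingers":0},{"delta_pos":[0,0,20],"angular":[0,0,0],"fingers":0},{"delta_pos":[0,0,30],"angular":[0,0,0],"fingers":0},{"delta_pos":[0,0,30],"angular":[0,0,0],"fingers":0}]'
python3 - <<'E'
from h import *
c=cap('scene','s3'); cap('wrist','w3'); crop('s3',250,130,570,370,2.4,'c3')
E
```

```text
time_s: 10.0
eef_pos: [554.7, 72.1, 129.3]
ee_rot: [0.001, 0.128, 0.992, 0.0]
force: [-0.3, 0.1, -3.0]
grip_width: 0.347
grip_force: 60.0
```

View pics/c3.png

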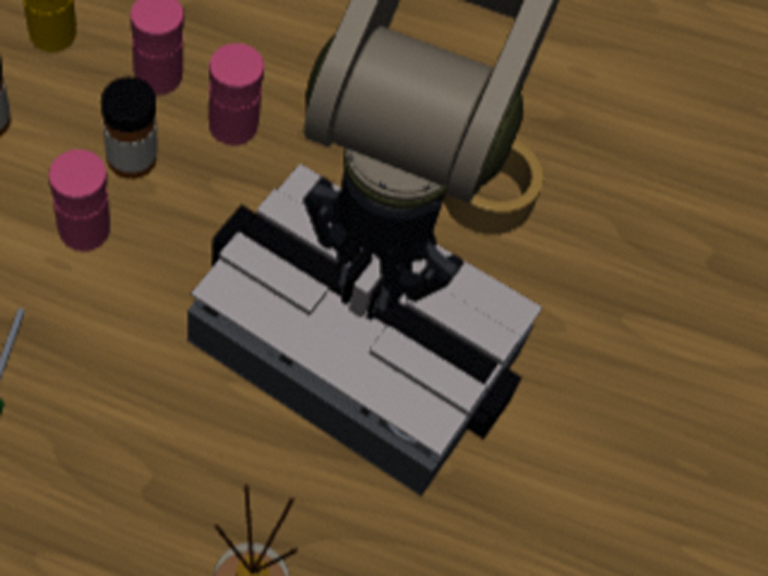

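The cover is free and level above the crate at about (365,290) in the crop. The roll lies flat on the bench. Next I carry the cover left to about (505,399).

```bash
python3 -m jog '[{"delta_pos":[0,0,30],"angular":[0,0,0],"fingers":0},{"delta_pos":[0,0,50],"angular":[0,0,0],"fingers":0},{"delta_pos":[-5,40,50],"angular":[0,0,0],"fingers":0},{"delta_pos":[-12,80,50],"angular":[0,0,0],"fingers":0},{"delta_pos":[-18,120,50],"angular":[0,0,0],"fingers":0},{"delta_pos":[-24,160,50],"angular":[0,0,0],"fingers":0},{"delta_pos":[-30,200,50],"angular":[0,0,0],"fingers":0},{"delta_pos":[-36,240,50],"angular":[0,0,0],"fingers":0},{"delta_pos":[-43,280,50],"angular":[0,0,0],"fingers":0},{"delta_pos":[-49,320,50],"angular":[0,0,0],"fingers":0}]'
python3 -m jog '[{"delta_pos":[0,8,0],"angular":[0,0,0],"fingers":0},{"delta_pos":[0,8,0],"angular":[0,0,0],"fingers":0},{"delta_pos":[0,8,-40],"angular":[0,0,0],"fingers":0},{"delta_pos":[0,8,-80],"angular":[0,0,0],"fingers":0},{"delta_pos":[0,8,-105],"angular":[0,0,0],"fingers":0},{"delta_pos":[0,8,-117],"angular":[0,0,0],"fingers":0},{"delta_pos":[0,8,-123],"angular":[0,0,0],"fingers":0},{"delta_pos":[0,8,-126],"angular":[0,0,0],"fingers":0},{"delta_pos":[0,8,-128],"angular":[0,0,0],"fingers":0}]'
```

```text
time_s: 11.35
eef_pos: [504.7, 393.3, 177.7]
ee_rot: [-0.0, 0.128, 0.992, -0.0]
force: [-0.3, 0.4, -3.1]
grip_width: 0.348
grip_force: 60.2
time_s: 12.48
eef_pos: [505.6, 400.2, 51.0]
ee_rot: [0.001, 0.128, 0.992, 0.0]
force: [-0.2, -0.0, -2.6]
grip_width: 0.35
grip_force: 60.3
```

```bash
python3 -m jog '[{"delta_pos":[0,0,-1],"angular":[0,0,0],"fingers":0},{"delta_pos":[0,0,-2],"angular":[0,0,0],"fingers":0},{"delta_pos":[0,0,-2],"angular":[0,0,0],"fingers":0},{"delta_pos":[0,0,-2],"angular":[0,0,0],"fingers":0}]'
```

```text
time_s: 12.98
eef_pos: [505.5, 400.3, 50.1]
ee_rot: [0.001, 0.128, 0.992, 0.0]
force: [-4.3, -3.4, 9.3]
grip_width: 0.345
grip_force: 62.3
```

```bash
python3 -m jog '[{"delta_pos":[0,0,0],"angular":[0,0,0],"fingers":1},{"delta_pos":[0,0,0],"angular":[0,0,0],"fingers":1},{"delta_pos":[0,0,0],"angular":[0,0,0],"fingers":1},{"delta_pos":[0,0,0],"angular":[0,0,0],"fingers":1},{"delta_pos":[0,0,0],"angular":[0,0,0],"fingers":1},{"delta_pos":[0,0,30],"angular":[0,0,0],"fingers":1},{"delta_pos":[0,0,80],"angular":[0,0,0],"fingers":1},{"delta_pos":[0,0,140],"angular":[0,0,0],"fingers":1},{"delta_pos":[0,0,190],"angular":[0,0,0],"fingers":1},{"delta_pos":[0,0,190],"angular":[0,0,0],"fingers":1}]'
python3 - <<'E'
from h import *
cap('top','t4'); cap('scene','s4'); crop('t4',120,150,480,390,2.2,'c4')
E
```

```text
time_s: 14.22
eef_pos: [506.3, 400.7, 242.9]
ee_rot: [0.003, 0.128, 0.992, 0.002]
force: [0.6, -0.2, -1.1]
grip_width: 1.002
grip_force: 0.0
```

View pics/c4.png

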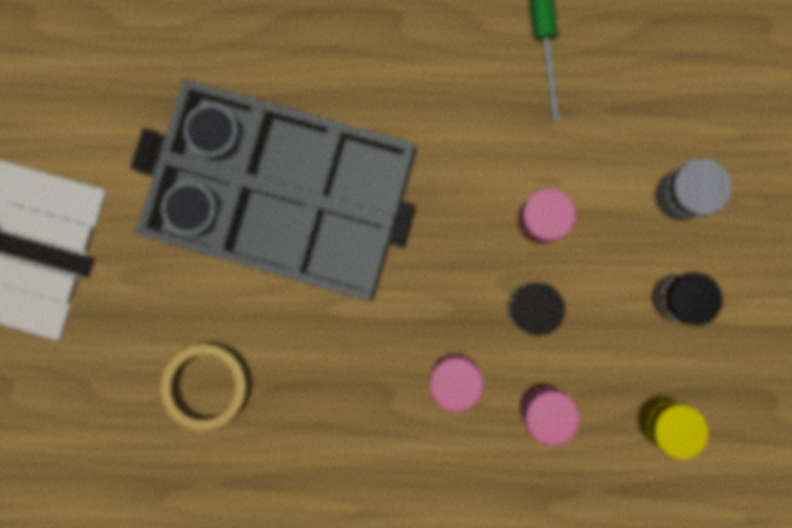

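Cells 2 and 5 (crop (210,130) and (188,208)) hold squat tins, so cells 0, 1, 3 and 4 are free. The cover and roll lie flat. Plan: near jar→cell 1, far jar→cell 4 (both with fingers along crate y), tin→cell 3 (fingers along crate x).

```bash
cat >> h.py <<'E'
T0=dict(jarN=(438.3,-195),jarF=(451,-347),tin=(558,-354))
def items(f,frame='top'):
    "top-disc centres near the last known spots"
    im=cv2.imread('pics/%s.png'%f); hsv=cv2.cvtColor(im,cv2.COLOR_BGR2HSV); out={}
    for n,(x,y) in T0.items():
        z=105 if n=='tin' else 100; u,v=px(f,[x,y,z]); r=30
        x0,y0=int(u-r),int(v-r); p=hsv[y0:y0+2*r,x0:x0+2*r]
        m=((p[...,1]<70)&(p[...,2]>90)) if n=='tin' else (p[...,2]<55)
        m=cv2.morphologyEx(m.astype(np.uint8),cv2.MORPH_OPEN,np.ones((7,7)))
        k,l,s,c=cv2.connectedComponentsWithStats(m)
        if k>1:
            i=1+np.argmin(np.linalg.norm(c[1:]-r,axis=1)); out[n]=(w(f,x0+c[i][0],y0+c[i][1],z)[:2],s[i][4],s[i][2:4])
    return out
E
python3 - <<'E'
from h import *
print(items('top0'));print(items('t4'))
g=lambda u,v:(120+u/2.2-.3,150+v/2.2-.3)
C=np.array([w('t4',*g(*p),60) for p in [(185,80),(415,145),(371,299),(137,232)]]);print(C,C.mean(0))
c=np.array([554,71]);ex=np.array([np.cos(.257),-np.sin(.257)]);ey=np.array([-ex[1],ex[0]])
for i,(a,b) in enumerate([(-41,-82),(-41,0),(-41,82),(41,-82),(41,0),(41,82)]): print(i,c+a*ex+b*ey)
for p in[(210,130),(188,208)]: print(w('t4',*g(*p),48))
print(ctrl.sense()['joints'])
E
```

```text
{'jarN': (array([ 437.5, -194.7]), np.int32(392), array([22, 21], dtype=int32)), 'jarF': (array([ 450. , -345.6]), np.int32(458), array([25, 22], dtype=int32)), 'tin': (array([ 559.4, -355.6]), np.int32(523), array([25, 26], dtype=int32))}
{'jarN': (array([ 437.5, -194.8]), np.int32(392), array([22, 21], dtype=int32)), 'jarF': (array([ 449.9, -346. ]), np.int32(446), array([24, 22], dtype=int32)), 'tin': (array([ 559.5, -355.6]), np.int32(524), array([25, 26], dtype=int32))}
[[665.2 167.9  60. ]
 [601.5 -71.8  60. ]
 [443.3 -30.5  60. ]
 [506.8 210.2  60. ]] [554.2   68.95  60.  ]
0 [493.50378952   2.11452608]
1 [514.34656833  81.42138941]
2 [535.18934715 160.72825274]
3 [572.81065285 -18.72825274]
4 [593.65343167  60.57861059]
5 [614.49621048 139.88547392]
[615.1 142.6  48. ]
[533.2 162.   48. ]
[ 4.88354302e-01  5.91095570e-01  1.10805567e+00 -8.98268125e-06
  1.44282989e+00 -8.25636652e-01]
```

```bash
python3 -m jog '[{"delta_pos":[-7,-60,0],"angular":[0,0,0],"fingers":0.9},{"delta_pos":[-14,-120,0],"angular":[0,0,0],"fingers":0.9},{"delta_pos":[-21,-180,0],"angular":[0,0,0],"fingers":0.9},{"delta_pos":[-28,-240,0],"angular":[0,0,0],"fingers":0.9},{"delta_pos":[-35,-300,0],"angular":[0,0,0],"fingers":0.9},{"delta_pos":[-42,-360,0],"angular":[0,0,0],"fingers":0.9},{"delta_pos":[-49,-420,0],"angular":[0,0,0],"fingers":0.9},{"delta_pos":[-56,-480,0],"angular":[0,0,0],"fingers":0.9},{"delta_pos":[-62,-540,0],"angular":[0,0,0],"fingers":0.9},{"delta_pos":[-68,-595,0],"angular":[0,0,0],"fingers":0.9}]'
python3 -m jog '[{"delta_pos":[0,0,0],"angular":[0,0,0],"fingers":0.9},{"delta_pos":[0,0,0],"angular":[0,0,0],"fingers":0.9}]'
python3 - <<'E'
from h import *
cap('wrist','w5'); print(px('w5',[438,-195,100]),px('w5',[450,-346,100]))
E
```

```text
time_s: 15.58
eef_pos: [436.2, -196.6, 236.9]
ee_rot: [-0.001, 0.128, 0.992, 0.001]
force: [0.2, 0.0, -0.7]
grip_width: 0.897
grip_force: 0.0
time_s: 15.82
eef_pos: [436.9, -194.2, 237.2]
ee_rot: [-0.001, 0.128, 0.992, 0.001]
force: [-0.3, 0.5, -0.1]
grip_width: 0.904
grip_force: 0.0
[322.4 231.3] [138.3 292.8]
```

View pics/w5.png

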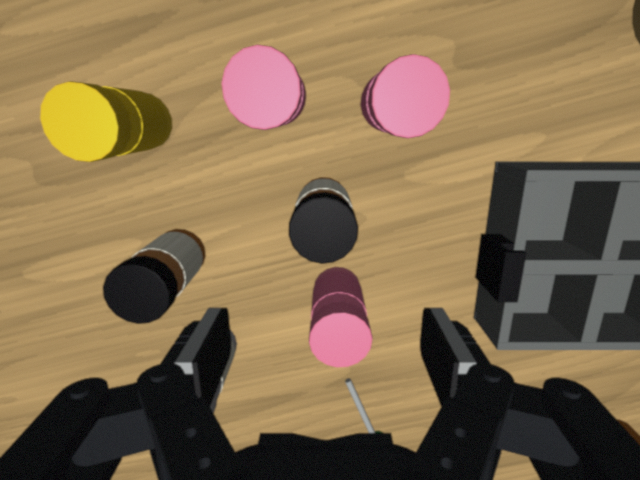

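The near jar's cap is at (323,228), as predicted, and its neighbours are clear of the finger line. I'll descend.

```bash
python3 -m jog '[{"delta_pos":[1,0,-50],"angular":[0,0,0],"fingers":0.9},{"delta_pos":[1,0,-100],"angular":[0,0,0],"fingers":0.9},{"delta_pos":[1,0,-130],"angular":[0,0,0],"fingers":0.9},{"delta_pos":[1,0,-150],"angular":[0,0,0],"fingers":0.9},{"delta_pos":[1,0,-150],"angular":[0,0,0],"fingers":0.9},{"delta_pos":[1,0,-150],"angular":[0,0,0],"fingers":0.4},{"delta_pos":[1,0,-150],"angular":[0,0,0],"fingers":0.4},{"delta_pos":[1,0,-150],"angular":[0,0,0],"fingers":0.4},{"delta_pos":[1,0,-150],"angular":[0,0,0],"fingers":0.4},{"delta_pos":[1,0,-150],"angular":[0,0,0],"fingers":0.4}]' 40
```

```text
time_s: 17.12
eef_pos: [438.8, -195.0, 89.5]
ee_rot: [0.001, 0.128, 0.992, -0.0]
force: [0.4, 1.2, 6.7]
grip_width: 0.594
grip_force: 41.3
```

```bash
python3 -m jog '[{"delta_pos":[0,0,40],"angular":[0,0,0],"fingers":0.4},{"delta_pos":[0,0,80],"angular":[0,0,0],"fingers":0.4},{"delta_pos":[0,0,110],"angular":[0,0,0],"fingers":0.4},{"delta_pos":[12,45,110],"angular":[0,0,0],"fingers":0.4},{"delta_pos":[24,90,110],"angular":[0,0,0],"fingers":0.4},{"delta_pos":[36,135,110],"angular":[0,0,0],"fingers":0.4},{"delta_pos":[50,185,110],"angular":[0,0,0],"fingers":0.4},{"delta_pos":[64,235,110],"angular":[0,0,0],"fingers":0.4},{"delta_pos":[75.5,276.5,110],"angular":[0,0,0],"fingers":0.4},{"delta_pos":[75.5,276.5,110],"angular":[0,0,0],"fingers":0.4}]'
python3 -m jog '[{"delta_pos":[0,0,0],"angular":[0,0,0],"fingers":0.4},{"delta_pos":[0,0,-30],"angular":[0,0,0],"fingers":0.4},{"delta_pos":[0,0,-60],"angular":[0,0,0],"fingers":0.4},{"delta_pos":[0,0,-85],"angular":[0,0,0],"fingers":0.4},{"delta_pos":[0,0,-97],"angular":[0,0,0],"fingers":0.4},{"delta_pos":[0,0,-102],"angular":[0,0,0],"fingers":0.4},{"delta_pos":[0,0,-105],"angular":[0,0,0],"fingers":0.4},{"delta_pos":[0,0,-105],"angular":[0,0,0],"fingers":0.4}]'
```

```text
time_s: 18.38
eef_pos: [513.7, 84.0, 198.2]
ee_rot: [-0.0, 0.126, 0.992, 0.0]
force: [1.2, -0.4, -3.4]
grip_width: 0.595
grip_force: 43.9
time_s: 19.38
eef_pos: [514.0, 81.5, 93.8]
ee_rot: [0.001, 0.128, 0.992, 0.0]
force: [-1.4, 0.3, -2.2]
grip_width: 0.596
grip_force: 44.1
```

```bash
python3 -m jog '[{"delta_pos":[0,0,-1.5],"angular":[0,0,0],"fingers":0.4},{"delta_pos":[0,0,-2],"angular":[0,0,0],"fingers":0.4},{"delta_pos":[0,0,-2],"angular":[0,0,0],"fingers":0.4}]'
python3 -m jog '[{"delta_pos":[0,0,0],"angular":[0,0,0],"fingers":0.85},{"delta_pos":[0,0,0],"angular":[0,0,0],"fingers":0.85},{"delta_pos":[0,0,0],"angular":[0,0,0],"fingers":0.85},{"delta_pos":[0,0,0],"angular":[0,0,0],"fingers":0.85},{"delta_pos":[0,0,50],"angular":[0,0,0],"fingers":0.85},{"delta_pos":[0,0,100],"angular":[0,0,0],"fingers":0.85},{"delta_pos":[0,0,140],"angular":[0,0,0],"fingers":0.9},{"delta_pos":[0,0,140],"angular":[0,0,0],"fingers":0.9}]'
python3 - <<'E'
from h import *
cap('top','t6'); print(items('t6'),ctrl.sense()['eef_pos'])
E
```

```text
time_s: 19.75
eef_pos: [514.7, 81.4, 93.5]
ee_rot: [0.002, 0.128, 0.992, -0.0]
force: [-4.3, -1.9, 15.0]
grip_width: 0.591
grip_force: 45.7
time_s: 20.75
eef_pos: [514.8, 81.6, 234.1]
ee_rot: [0.003, 0.128, 0.992, 0.0]
force: [0.0, -0.4, -1.4]
grip_width: 0.899
grip_force: 0.0
{'jarF': (array([ 449.8, -346. ]), np.int32(443), array([24, 22], dtype=int32)), 'tin': (array([ 559.5, -355.4]), np.int32(527), array([25, 26], dtype=int32))} [513.9514954   81.63825447 231.87306215]
```

Jar placed. The others have not moved, so the far jar is next.

```bash
python3 -m jog '[{"delta_pos":[-8,-54,0],"angular":[0,0,0],"fingers":0.9},{"delta_pos":[-16,-108,0],"angular":[0,0,0],"fingers":0.9},{"delta_pos":[-24,-162,0],"angular":[0,0,0],"fingers":0.9},{"delta_pos":[-32,-216,0],"angular":[0,0,0],"fingers":0.9},{"delta_pos":[-40,-270,0],"angular":[0,0,0],"fingers":0.9},{"delta_pos":[-48,-324,0],"angular":[0,0,0],"fingers":0.9},{"delta_pos":[-56,-378,0],"angular":[0,0,0],"fingers":0.9},{"delta_pos":[-63.5,-428,0],"angular":[0,0,0],"fingers":0.9},{"delta_pos":[-63.5,-428,0],"angular":[0,0,0],"fingers":0.9},{"delta_pos":[-63.5,-428,0],"angular":[0,0,0],"fingers":0.9}]'
python3 - <<'E'
from h import *
cap('wrist','w7'); print(px('w7',[451,-346.5,100]),ctrl.sense()['joints'])
im=cv2.imread('pics/w7.png'); hsv=cv2.cvtColor(im,cv2.COLOR_BGR2HSV)
m=(hsv[100:320,230:420,2]<55).astype(np.uint8); k,l,s,c=cv2.connectedComponentsWithStats(cv2.morphologyEx(m,cv2.MORPH_OPEN,np.ones((15,15))))
for i in range(1,k): u,v=c[i]+[230,100]; print(u,v,s[i],w('w7',u,v,100))
E
```

```text
time_s: 22.05
eef_pos: [450.0, -345.7, 230.0]
ee_rot: [-0.001, 0.128, 0.992, 0.001]
force: [0.3, 0.4, 0.9]
grip_width: 0.894
grip_force: 0.0
[322.1 234.1] [-8.60708868e-01  4.20828729e-01  1.39211380e+00  1.80856233e-04
  1.33046438e+00 -2.17555781e+00]
320.14646593518756 230.0349578974228 [  57   95   67   71 3919] [ 447.7 -347.1  100. ]
```

```bash
python3 -m jog '[{"delta_pos":[0,-1,-50],"angular":[0,0,0],"fingers":0.9},{"delta_pos":[0,-1,-100],"angular":[0,0,0],"fingers":0.9},{"delta_pos":[0,-1,-125],"angular":[0,0,0],"fingers":0.9},{"delta_pos":[0,-1,-142],"angular":[0,0,0],"fingers":0.9},{"delta_pos":[0,-1,-142],"angular":[0,0,0],"fingers":0.9},{"delta_pos":[0,-1,-142],"angular":[0,0,0],"fingers":0.4},{"delta_pos":[0,-1,-142],"angular":[0,0,0],"fingers":0.4},{"delta_pos":[0,-1,-142],"angular":[0,0,0],"fingers":0.4},{"delta_pos":[0,-1,-142],"angular":[0,0,0],"fingers":0.4},{"delta_pos":[0,-1,-142],"angular":[0,0,0],"fingers":0.4}]' 40
```

```text
time_s: 23.35
eef_pos: [450.8, -347.9, 90.8]
ee_rot: [0.001, 0.128, 0.992, -0.001]
force: [-0.1, 0.7, 5.6]
grip_width: 0.596
grip_force: 41.4
```

```bash
python3 -m jog '[{"delta_pos":[0,0,40],"angular":[0,0,0],"fingers":0.4},{"delta_pos":[0,0,80],"angular":[0,0,0],"fingers":0.4},{"delta_pos":[0,0,120],"angular":[0,0,0],"fingers":0.4},{"delta_pos":[17,50,120],"angular":[0,0,0],"fingers":0.4},{"delta_pos":[35,100,120],"angular":[0,0,0],"fingers":0.4},{"delta_pos":[53,150,120],"angular":[0,0,0],"fingers":0.4},{"delta_pos":[71,203,120],"angular":[0,0,0],"fingers":0.4},{"delta_pos":[89,255,120],"angular":[0,0,0],"fingers":0.4},{"delta_pos":[107,306,120],"angular":[0,0,0],"fingers":0.4},{"delta_pos":[125,357,120],"angular":[0,0,0],"fingers":0.4}]'
python3 -m jog '[{"delta_pos":[9,26,0],"angular":[0,0,0],"fingers":0.4},{"delta_pos":[18,51,0],"angular":[0,0,0],"fingers":0.4},{"delta_pos":[18,51,0],"angular":[0,0,0],"fingers":0.4},{"delta_pos":[18,51,0],"angular":[0,0,0],"fingers":0.4}]'
```

```text
time_s: 24.6
eef_pos: [575.5, 11.4, 209.6]
ee_rot: [0.0, 0.128, 0.992, -0.0]
force: [-0.0, -0.9, -1.1]
grip_width: 0.599
grip_force: 43.1
time_s: 25.1
eef_pos: [593.0, 60.0, 209.3]
ee_rot: [-0.0, 0.128, 0.992, -0.0]
force: [-0.0, -1.2, -2.0]
grip_width: 0.59
grip_force: 43.1
```

Down to the floor: final TCP z about 94.5.

```bash
python3 -m jog '[{"delta_pos":[0.5,0.5,-40],"angular":[0,0,0],"fingers":0.4},{"delta_pos":[0.5,0.5,-75],"angular":[0,0,0],"fingers":0.4},{"delta_pos":[0.5,0.5,-98],"angular":[0,0,0],"fingers":0.4},{"delta_pos":[0.5,0.5,-108],"angular":[0,0,0],"fingers":0.4},{"delta_pos":[0.5,0.5,-113],"angular":[0,0,0],"fingers":0.4},{"delta_pos":[0.5,0.5,-116],"angular":[0,0,0],"fingers":0.4},{"delta_pos":[0.5,0.5,-117],"angular":[0,0,0],"fingers":0.4},{"delta_pos":[0.5,0.5,-117],"angular":[0,0,0],"fingers":0.4}]'
```

```text
time_s: 26.1
eef_pos: [594.7, 60.6, 94.8]
ee_rot: [0.002, 0.128, 0.992, -0.0]
force: [-3.9, -1.7, 9.3]
grip_width: 0.595
grip_force: 44.2
```

```bash
python3 -m jog '[{"delta_pos":[0,0,0],"angular":[0,0,0],"fingers":0.85},{"delta_pos":[0,0,0],"angular":[0,0,0],"fingers":0.85},{"delta_pos":[0,0,0],"angular":[0,0,0],"fingers":0.85},{"delta_pos":[0,0,0],"angular":[0,0,0],"fingers":0.85},{"delta_pos":[0,0,50],"angular":[0,0,0],"fingers":0.85},{"delta_pos":[0,0,100],"angular":[0,0,0],"fingers":0.85},{"delta_pos":[0,0,140],"angular":[0,0,0],"fingers":0.95},{"delta_pos":[0,0,140],"angular":[0,0,0],"fingers":0.95}]'
python3 - <<'E'
from h import *
cap('top','t8'); print(items('t8'),ctrl.sense()['eef_pos'])
E
```

```text
time_s: 27.1
eef_pos: [594.8, 61.1, 235.5]
ee_rot: [0.003, 0.128, 0.992, 0.0]
force: [-0.2, 0.6, -0.0]
grip_width: 0.95
grip_force: 0.0
{'tin': (array([ 559.5, -355.4]), np.int32(526), array([25, 26], dtype=int32))} [594.00268723  61.1328281  233.13504656]
```

```bash
python3 -m jog '[{"delta_pos":[-4,-46,0],"angular":[0,0,-0.17],"fingers":0.95},{"delta_pos":[-8,-92,0],"angular":[0,0,-0.34],"fingers":0.95},{"delta_pos":[-12,-138,0],"angular":[0,0,-0.52],"fingers":0.95},{"delta_pos":[-16,-184,0],"angular":[0,0,-0.7],"fingers":0.95},{"delta_pos":[-20,-230,0],"angular":[0,0,-0.87],"fingers":0.95},{"delta_pos":[-24,-276,0],"angular":[0,0,-1.05],"fingers":0.95},{"delta_pos":[-28,-322,0],"angular":[0,0,-1.22],"fingers":0.95},{"delta_pos":[-32,-368,0],"angular":[0,0,-1.4],"fingers":0.95},{"delta_pos":[-35.5,-415.5,0],"angular":[0,0,-1.571],"fingers":0.95},{"delta_pos":[-35.5,-415.5,0],"angular":[0,0,-1.571],"fingers":0.95}]'
python3 -m jog '[{"delta_pos":[0,0,0],"angular":[0,0,0],"fingers":0.95},{"delta_pos":[0,0,0],"angular":[0,0,0],"fingers":0.95}]'
python3 - <<'E'
from h import *
cap('wrist','w9'); print(px('w9',[558.8,-354.5,105]),ctrl.sense()['joints'])
E
```

```text
time_s: 28.4
eef_pos: [556.9, -357.1, 229.6]
ee_rot: [-0.002, 0.793, 0.609, -0.0]
force: [0.2, -0.3, -0.6]
grip_width: 0.947
grip_force: 0.0
time_s: 28.65
eef_pos: [558.5, -353.2, 232.0]
ee_rot: [-0.0, 0.791, 0.611, -0.0]
force: [-1.3, 0.3, 0.2]
grip_width: 0.953
grip_force: 0.0
[324.4 238.2] [-7.40871170e-01  6.34698409e-01  1.05071425e+00  4.24105883e-05
  1.45654442e+00 -4.85739887e-01]
```

View pics/w9.png

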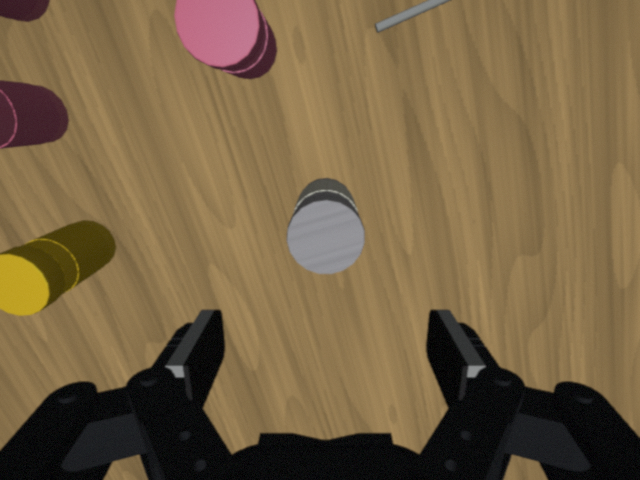

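The tin's top is at (326,236), predicted (324,238), centred between the fingers with nothing near it. I'll grasp it with TCP z about 90.

```bash
python3 -m jog '[{"delta_pos":[0.5,-0.5,-50],"angular":[0,0,0],"fingers":0.95},{"delta_pos":[0.5,-0.5,-100],"angular":[0,0,0],"fingers":0.95},{"delta_pos":[0.5,-0.5,-125],"angular":[0,0,0],"fingers":0.95},{"delta_pos":[0.5,-0.5,-142],"angular":[0,0,0],"fingers":0.95},{"delta_pos":[0.5,-0.5,-142],"angular":[0,0,0],"fingers":0.95},{"delta_pos":[0.5,-0.5,-142],"angular":[0,0,0],"fingers":0.4},{"delta_pos":[0.5,-0.5,-142],"angular":[0,0,0],"fingers":0.4},{"delta_pos":[0.5,-0.5,-142],"angular":[0,0,0],"fingers":0.4},{"delta_pos":[0.5,-0.5,-142],"angular":[0,0,0],"fingers":0.4},{"delta_pos":[0.5,-0.5,-142],"angular":[0,0,0],"fingers":0.4}]' 40
```

```text
time_s: 29.95
eef_pos: [559.1, -355.3, 92.0]
ee_rot: [0.001, 0.792, 0.611, 0.0]
force: [-2.4, 1.5, 6.5]
grip_width: 0.644
grip_force: 42.0
```

```bash
python3 -m jog '[{"delta_pos":[0,0,40],"angular":[0,0,0],"fingers":0.4},{"delta_pos":[0,0,80],"angular":[0,0,0],"fingers":0.4},{"delta_pos":[0,0,120],"angular":[0,0,0],"fingers":0.4},{"delta_pos":[2,50,120],"angular":[0,0,0],"fingers":0.4},{"delta_pos":[4,100,120],"angular":[0,0,0],"fingers":0.4},{"delta_pos":[6,150,120],"angular":[0,0,0],"fingers":0.4},{"delta_pos":[8,200,120],"angular":[0,0,0],"fingers":0.4},{"delta_pos":[10,250,120],"angular":[0,0,0],"fingers":0.4},{"delta_pos":[12,295,120],"angular":[0,0,0],"fingers":0.4},{"delta_pos":[13.5,336.5,120],"angular":[0,0,0],"fingers":0.4}]'
python3 -m jog '[{"delta_pos":[0,0,0],"angular":[0,0,0],"fingers":0.4},{"delta_pos":[0,0,0],"angular":[0,0,0],"fingers":0.4},{"delta_pos":[0,0,-40],"angular":[0,0,0],"fingers":0.4},{"delta_pos":[0,0,-75],"angular":[0,0,0],"fingers":0.4},{"delta_pos":[0,0,-98],"angular":[0,0,0],"fingers":0.4},{"delta_pos":[0,0,-108],"angular":[0,0,0],"fingers":0.4},{"delta_pos":[0,0,-113],"angular":[0,0,0],"fingers":0.4},{"delta_pos":[0,0,-116],"angular":[0,0,0],"fingers":0.4},{"delta_pos":[0,0,-116],"angular":[0,0,0],"fingers":0.4}]'
```

```text
time_s: 31.2
eef_pos: [572.0, -16.7, 210.3]
ee_rot: [-0.0, 0.792, 0.611, 0.0]
force: [-0.1, -0.3, -3.7]
grip_width: 0.64
grip_force: 44.5
time_s: 32.33
eef_pos: [572.7, -18.7, 96.0]
ee_rot: [0.001, 0.792, 0.611, 0.0]
force: [-3.9, 0.8, 3.9]
grip_width: 0.645
grip_force: 45.3
```

```bash
python3 -m jog '[{"delta_pos":[0,0,-1],"angular":[0,0,0],"fingers":0.4},{"delta_pos":[0,0,-1],"angular":[0,0,0],"fingers":0.9},{"delta_pos":[0,0,-1],"angular":[0,0,0],"fingers":0.9},{"delta_pos":[0,0,-1],"angular":[0,0,0],"fingers":0.9},{"delta_pos":[0,0,-1],"angular":[0,0,0],"fingers":0.9},{"delta_pos":[0,0,50],"angular":[0,0,0],"fingers":0.9},{"delta_pos":[0,0,100],"angular":[0,0,0],"fingers":0.9},{"delta_pos":[0,0,150],"angular":[0,0,0],"fingers":0.9},{"delta_pos":[0,0,150],"angular":[0,0,0],"fingers":0.9}]'
python3 -m jog '[{"delta_pos":[-30,-55,0],"angular":[0,0,0],"fingers":0.9},{"delta_pos":[-60,-110,0],"angular":[0,0,0],"fingers":0.9},{"delta_pos":[-90,-165,0],"angular":[0,0,0],"fingers":0.9},{"delta_pos":[-120,-220,0],"angular":[0,0,0],"fingers":0.9},{"delta_pos":[-150,-275,0],"angular":[0,0,0],"fingers":0.9},{"delta_pos":[-180,-320,0],"angular":[0,0,0],"fingers":0.9},{"delta_pos":[-180,-320,0],"angular":[0,0,0],"fingers":0.9}]'
python3 - <<'E'
from h import *
cap('top','t10'); cap('scene','s10'); crop('t10',80,80,480,380,2,'c10'); crop('s10',180,130,580,430,2,'d10')
E
```

```text
time_s: 33.45
eef_pos: [573.5, -18.6, 248.2]
ee_rot: [0.003, 0.792, 0.611, 0.002]
force: [-0.5, 0.6, -0.5]
grip_width: 0.902
grip_force: 0.0
time_s: 34.33
eef_pos: [390.2, -340.7, 243.1]
ee_rot: [-0.001, 0.793, 0.609, -0.0]
force: [1.4, 0.0, -0.3]
grip_width: 0.9
grip_force: 0.0
```

View pics/c10.png

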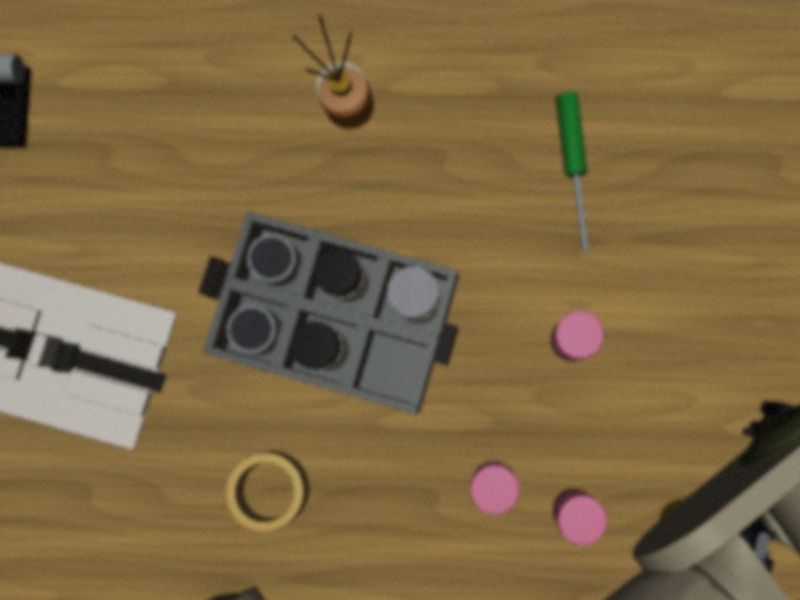

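View pics/d10.png

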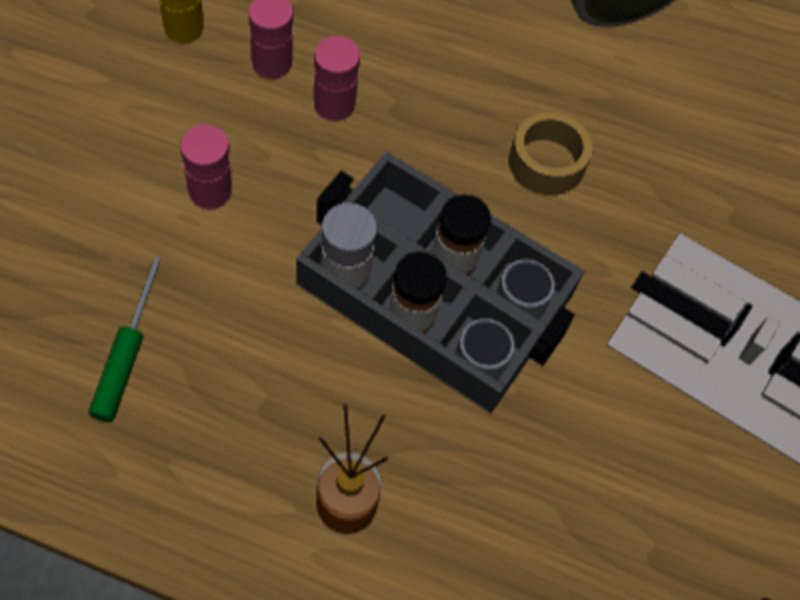

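Both views agree. The tin (c10 (412,293)) and jars ((338,270), (316,345)) stand upright in cells 3, 4 and 1, and the squat tins are in cells 2 and 5. The cover and roll lie flat, the diffuser and screwdriver have not moved, and the robot is clear.

```bash
python3 -c "from rig import ctrl; print(ctrl.finish_job())"
```

```text
the job is handed in; nothing more can be done
None
```

The job is handed in at about 34 s: the roll and cover lie flat on the bench, both jars and the tin stand upright in cells 1, 4 and 3, and the squat tins, diffuser, screwdriver and look-alikes were left alone.

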